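Clear the jammed cap from the jug-cap feeder

ROBOT

A 7-joint arm with a two-finger parallel gripper is mounted at the origin on the work surface. World frame = base frame: x ahead of the robot, y to its left, z up, the work surface at z = 0. Lengths are in m, angles in rad, forces in N, time in s.
With the tool pointing down it reaches from about 0.425 to 0.925 m from the base axis. Payload 6.8 kg.
Tool frame: the origin (TCP) lies on the centre line of the jaws, within the pads' length; the fingertips stand 11 mm ahead of it and the grasp point (between the pads) lies 8 mm behind it (ctrl.tcp_to_tips is the distance from the TCP to the fingertips, in m); z points along the fingers, x is the direction in which the jaws open and shut, and the axes are right-handed (so a half turn about z gives the same grasp; the last joint's range is limited). The gripper opens to 88 mm and grips with 3 to 60 N. Pads are 20 mm wide; open, the fingers measure 115 mm over their backs; the gripper's body (75 mm by 178 mm) begins 61 mm behind the grasp point.
Start: joints at [1.067, 0.477, 0.022, 1.555, -0.011, 1.109, -0.083], TCP at [0.26, -0.623, 0.234] pointing down, gripper open.
Joint ranges: [-2.96, 2.96], [-0.34, 2.1], [-1.41, 1.46], [0.24, 2.44], [-1.37, 4.51], [0.17, 1.92], [-2.96, 2.96]. Speed limits (rad/s): [2.39, 2.39, 3.14, 3.14, 3.14, 3.14, 3.14].

INTERFACE

Orientations are given as a rotation vector (axis times angle).
In Python, from bench import ctrl, capture, calibration, workorder gives the robot as it stands.
- The arm moves only by the tool carry_out, never from a script. Its argument "increments" is a list of rows, each an object with "fingers": the closure, from 0 (fully open) to 1 (shut); "linear": the shift along the tool's x, y, z in m, a list of three; "yaw": the turn about the tool's z in degrees. In form: [{"fingers": fingers, "linear": [dx, dy, dz], "yaw": yaw}, ...]. A call has 1 to 8 rows; each row is the pose to reach, as a shift and turn from the pose measured when the call began, along the tool's axes at that moment; what a row does not reach only later rows make up. A row lasts 1/12 s, in which the tool goes at most 41.7 mm and 7.16 degrees, less where a joint would pass 70% of its speed; a pose out of reach is approached as far as the arm can. A call with a gripper value outside its range is refused whole. The fingers move at their own pace and stop on an object; the grip force is fixed at half the most. Time passes only in rows, so rows that repeat a pose let the fingers close. It gives the time, the measured TCP pose, the force and the opening at its end, in the units of the state.
- ctrl.get_state(): the state, without advancing time (a new reading comes with each control period).
- capture(name): name is "scene" or "side" or "wrist"; returns the picture (384x512x3 uint8, red, green, blue); there is no depth.
- calibration(name): a dict with "intrinsics" (3x3 intrinsics, pixels), "rvec" (rotation vector, rad) and "tvec" (3), from world to camera coordinates, as OpenCV has them; the wrist camera has in their place "hand_eye" (4x4, takes a point from camera to tool coordinates, whose origin is the TCP and whose axes are the tool frame's). Camera axes: x right, y down, z forward; pixel columns grow to the right and rows downward; lengths in m; the calibration is good to about 2 mm. A picture is of the moment at which its call begins: read the wrist's pose just before it. calibration takes no time and is no camera call.
- workorder.job_done(): hands the job in, once; it reports no verdict.
The state is a dict: "clock": time; "joint_pos": joint angles; "joint_vel": joint speeds; "tau": joint torques, N m; "tcp_pos": TCP position; "eef_rot": TCP orientation; "contact_force": force on the tool from outside, world axes, zero at the start; "ft_torque": the same for the moment, N m; "width": finger opening in m.
Only numpy, scipy, OpenCV 4.12 (cv2) and the standard library are available. Lean on these libraries where they do the work, as an engineer would, in place of code of your own. Each camera call takes 0.05 s, during which the arm holds its last target.

TASK

A jug cap has jammed under the sprung hold-down rails of the cap feed chute. Nudge it back up the chute, still lying in the channel, until it is clear of the rails, leaving the caps that wait further up where they are; then lift it out and lay it flat, top up, in the grey tray. Leave the beaker, the carton and the meter as they stand.

Things in the scene. Friction and masses are not known exactly. Their poses are not given: they have to be found in the camera images.
- cap: the jammed white screw cap, a closed disc 54 mm in diameter, 28 mm high, 17 to 33 g. Origin: centre of its underside; z out of its top. It starts on the channel floor within 8 mm of the middle of the rails, pressed down by both (about 4 N in all): sliding it takes about 3 to 10 N. Once clear of the rails it is loose and friction keeps it where it is left on the slope.
- chute: bench-top dark steel feed chute, fixed, tilted 0.15 rad. Origin: on the channel floor's centre line under the middle of the hold-down, 85 mm above the bench. x: up the slope along the channel; y: across; z: square to its floor. Floor x -125 to 275 mm, 60 mm wide inside; 4 mm side walls (outer faces y +-34), 8 mm high below x = 40, 12 mm above x = 120; lip 8 mm high at x = -125. Base 100 mm wide.
- gap (a point): point on the chute's channel floor in the middle of the open gap between hold-down and waiting caps (chute x = 80 mm, y = z = 0). From chute x = 40 to 120 the side walls are only 5 mm high, so that a cap lying there can be taken by its sides, the fingers reaching down outside the walls.
- holddown (a joint): sprung hold-down (m): two steel rails, chute x -30 to 30 mm, each covering y 18 to 33 mm on its side; the 36 mm slot between them is open from above and at both ends, for closed fingers. Underside z 28, top 34 mm at 0 (on the cap); sinks to -0.003 once the cap has left, lifts to 0.004, 900 N/m. Fixed cheeks beside it: x -25 to 25, y 36 to 44 mm, up to z = 46, clips to 49.
- rail_top_end (a point): fixed point on the chute at the up-slope end of the rails (chute x = 30 mm, on the centre line, z = 28 mm). The cap is clear when its centre is at least 27 mm further up (chute x above 57 mm).
- queue1: the nearest waiting cap, same size as the jammed one, loose on the channel floor, centre at chute x 155 to 170 mm. Origin: centre of its underside. It must stay where it is.
- queue2: the second waiting cap, just above the first, chute x 227 to 235 mm. Origin: centre of its underside.
- tray: fixed shallow grey plastic tray, open on top, outside 160 (x) by 180 (y) by 26 mm high, walls and floor 5 mm thick. Origin: centre of its underside on the bench.
- beaker: bystander: empty glass beaker, 72 mm across, 95 mm high, loose. Origin: centre of its underside.
- carton: bystander: closed paper carton 55 x 90 x 140 mm high, loose. Origin: centre of its underside.
- meter: bystander: pen-shaped meter lying on the bench, 150 mm long, 36 mm wide, 22 mm high, loose. Origin: centre of the underside of its 100 mm black case; x towards its tip.

How it is judged:
On the way, in this order (a step that is already met when the one before it is completed fails the run):
1. the jammed cap lies in the channel, clear of the rails, below the waiting caps (x of cap in the frame of chute between 0.0565 and 0.13 m and y of cap in the frame of chute between -0.006 and 0.006 m and z of cap in the frame of chute below 0.004 m and angle between the z axis of cap and the z axis of chute, either way round below 0.15 rad), for 0.2 s.
2. the cap is lifted out of the chute (z of cap in the frame of chute above 0.02 m), for 0.1 s.
At the end, for the whole second after the job is handed in: the cap that was jammed lies flat on the tray's floor (within 0.1 rad, underside within 3 mm of the floor), top up, released and at rest; the two waiting caps are within 10 mm of where they were, and the beaker, carton and meter within 20 mm (x of cap in the frame of tray between -0.06 and 0.06 m and y of cap in the frame of tray between -0.07 and 0.07 m and z of cap in the frame of tray below 0.008 m and angle between cap's own z axis and vertical below 0.1 rad and linear speed of cap below 0.02 m/s and distance of each of queue1, queue2 from where it was at the start of the episode below 0.01 m and distance of each of beaker, carton, meter from where it was at the start of the episode below 0.02 m); the robot touches nothing.
It fails at once if a waiting cap is pushed more than 10 mm (distance of any of queue1, queue2 from where it was at the start of the episode above 0.01 m).
It fails at once if the beaker, carton or meter is moved more than 20 mm (distance of any of beaker, carton, meter from where it was at the start of the episode above 0.02 m).
It also fails if it takes over 58 s, if anything falls off the work surface, if the arm or the gripper's body presses on something with over 40 N, if the wrist force passes 120 N, or if a joint passes its speed limit or range.

## Working session

There is one attempt and no reset: what is moved stays moved. The work goes in short steps, Python scripts to look and compute and a tool call to move; the robot and the scene stay as the last step left them, time stands still between calls to the robot, and variables do not carry over. Pictures are saved under pics/ and viewed, and the job is handed in when it is done.

Besides the shell and the picture viewer there is one more tool, called after "Request:" as name(argument=value, ...) on one line, values as JSON. carry_out: Moves the arm, as the interface text tells. Its arguments: {"type":"object","properties":{"increments":{"type":"array","items":{"type":"object","properties":{"fingers":{"type":"number"},"linear":{"type":"array","items":{"type":"number"}},"yaw":{"type":"number"}}}}},"required":["increments"]}

```bash
mkdir -p pics; ls
python3 - <<'E'
from bench import ctrl,capture,calibration,workorder
import cv2,numpy as np
print(ctrl.get_state())
for n in ["scene","side","wrist"]:
    im=capture(n); cv2.imwrite(f"pics/{n}0.png",im[:,:,::-1]); c=calibration(n); print(n,c)
    if n!="wrist":
        R=cv2.Rodrigues(np.array(c["rvec"],float))[0]; print("campos",-R.T@np.array(c["tvec"]))
E
```

```text
pics
{'clock': 0.0, 'joint_pos': array([ 1.06688075,  0.47780761,  0.02235169,  1.55643707, -0.01148282,
        1.10930587, -0.08309925]), 'joint_vel': array([-9.29948874e-04, -8.54101837e-04, -5.01204888e-05,  1.19894945e-04,
       -4.26310562e-04,  1.78399824e-03,  1.14358615e-03]), 'tau': array([ 1.38190167e-03, -5.82850456e+01,  1.53510220e+00, -2.72610766e+01,
       -5.43295720e-02,  1.69609382e-02,  1.03930170e-04]), 'tcp_pos': array([ 0.26000447, -0.6222834 ,  0.23268299]), 'eef_rot': array([-2.61413943e+00,  1.74078925e+00,  2.51917751e-03]), 'contact_force': array([ 0.08308952, -0.01201256,  0.15529169]), 'ft_torque': array([-0.02083435, -0.08472498,  0.03538837]), 'width': 0.08791272008949151}
scene {'intrinsics': array([[427.36406814,   0.        , 256.86624721],
       [  0.        , 427.36406814, 189.65204498],
       [  0.        ,   0.        ,   1.        ]]), 'rvec': array([ 1.35597455,  2.3396272 , -0.76976953]), 'tvec': array([ 0.29896753, -0.32521422,  1.62477063])}
campos [1.22825638 0.33699549 1.10129278]
side {'intrinsics': array([[388.54774124,   0.        , 260.03500647],
       [  0.        , 388.54774124, 190.41074996],
       [  0.        ,   0.        ,   1.        ]]), 'rvec': array([ 0.87368406, -2.62045037,  0.94062421]), 'tvec': array([0.44844982, 0.33097509, 0.92149806])}
campos [0.15086457 0.53145457 0.92444921]
wrist {'intrinsics': array([[286.71882844,   0.        , 252.86722255],
       [  0.        , 286.71882844, 188.8109137 ],
       [  0.        ,   0.        ,   1.        ]]), 'hand_eye': array([[ 9.99996322e-01,  2.57004641e-03,  8.66753815e-04,
         1.50259645e-03],
       [-2.71121327e-03,  9.56104841e-01,  2.93012258e-01,
        -8.16662082e-02],
       [-7.56524174e-05, -2.93013530e-01,  9.56108292e-01,
        -1.51769056e-01],
       [ 0.00000000e+00,  0.00000000e+00,  0.00000000e+00,
         1.00000000e+00]])}
```

View pics/scene0.png

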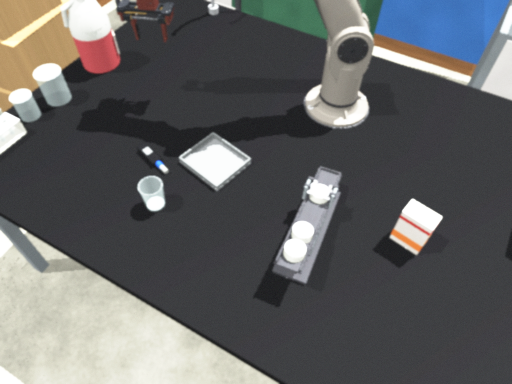

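View pics/side0.png

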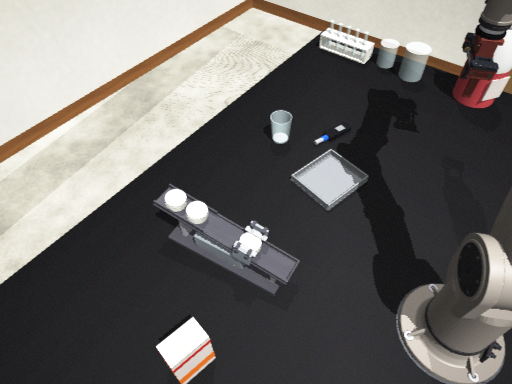

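View pics/wrist0.png

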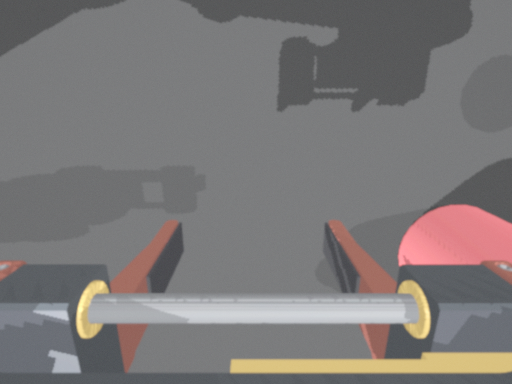

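The scene view shows the chute with its jammed cap at about (320,192), the queue caps at (303,231) and (295,251), and the tray at (215,161). In the side view these are at (249,243), (197,212), (175,200) and (330,179). I'll zoom in next.

Run:
```python
import cv2
a=cv2.imread("pics/scene0.png")[155:290,260:355]; cv2.imwrite("pics/z1.png",cv2.resize(a,None,fx=4.4,fy=4.4,interpolation=cv2.INTER_CUBIC))
a=cv2.imread("pics/side0.png")[175:300,145:305]; cv2.imwrite("pics/z2.png",cv2.resize(a,None,fx=4.8,fy=4.8,interpolation=cv2.INTER_CUBIC))
```

```text
(no output)
```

View pics/z1.png

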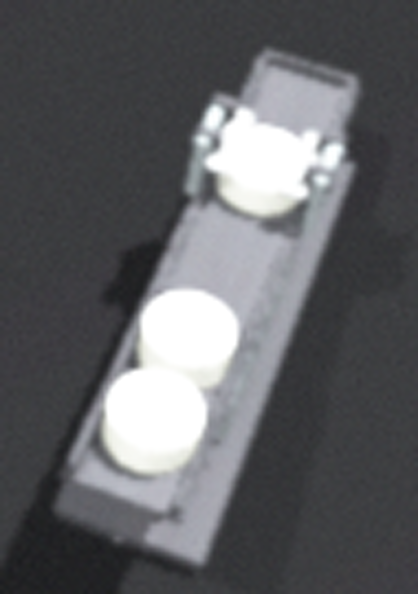

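View pics/z2.png

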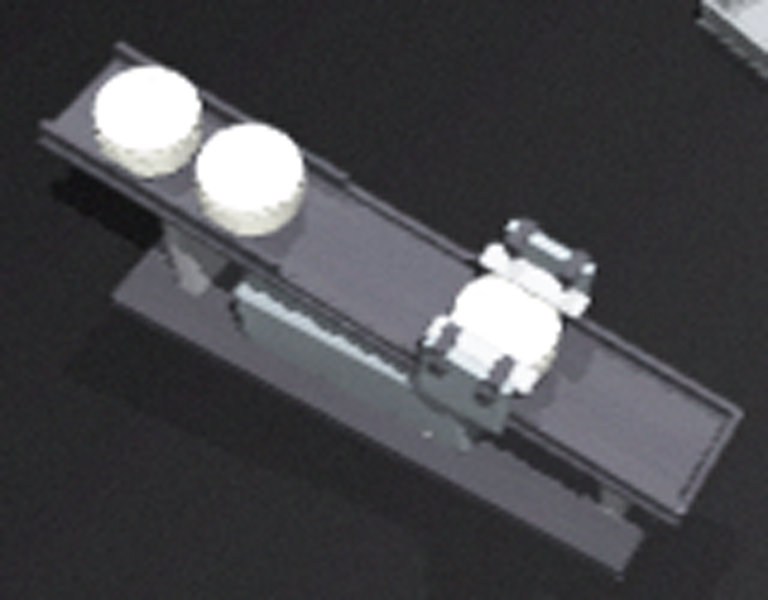

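```bash
cat > h.py <<'E'
import numpy as np,cv2
from scipy.optimize import least_squares
from scipy.spatial.transform import Rotation as Ro
from bench import ctrl,capture,calibration,workorder
def cam(n):
    c=calibration(n); return np.array(c["intrinsics"],float),np.array(c["rvec"],float),np.array(c["tvec"],float)
def proj(n,P):
    K,r,t=cam(n); return cv2.projectPoints(np.array(P,float).reshape(-1,1,3),r,t,K,None)[0].reshape(-1,2)
def ray_plane(n,uv,z):
    K,r,t=cam(n);R=cv2.Rodrigues(r)[0];o=-R.T@t
    d=R.T@np.linalg.inv(K)@np.array([uv[0],uv[1],1.]); return o+d*(z-o[2])/d[2]
def chuteR(yaw): return Ro.from_euler('z',yaw)*Ro.from_euler('y',-0.15)
def c2w(p,P): # p=x,y,yaw
    return chuteR(p[2]).apply(np.array(P,float))+np.array([p[0],p[1],0.085])
E
python3 - <<'E'
from h import *
sd=[((740,412),(-127,-34,8)),((678,518),(-127,34,8)),((118,45),(275,-34,12)),((42,128),(275,34,12))]
sc=[((265,52),(-127,-34,8)),((357,75),(-127,34,8))]
US=np.array([[u/4.8+145,v/4.8+175] for (u,v),_ in sd]);PS=np.array([p for _,p in sd])/1e3
UC=np.array([[u/4.4+260,v/4.4+155] for (u,v),_ in sc]);PC=np.array([p for _,p in sc])/1e3
f=lambda p:np.r_[(proj("side",c2w(p,PS))-US).ravel(),(proj("scene",c2w(p,PC))-UC).ravel()]
s=least_squares(f,[.6,0,-.2]);print(s.x,s.fun.round(1))
p=s.x
# caps: tops by ellipse centre rough
R=chuteR(p[2])
def onchute(n,uv,h):
    K,r,t=cam(n);Rc=cv2.Rodrigues(r)[0];o=-Rc.T@t;d=Rc.T@np.linalg.inv(K)@np.array([uv[0],uv[1],1.])
    o2=R.inv().apply(o-np.array([p[0],p[1],.085]));d2=R.inv().apply(d);return (o2+d2*(h-o2[2])/d2[2])*1e3
for uv in [(148,107),(250,165),(508,317)]: print("side",onchute("side",(uv[0]/4.8+145,uv[1]/4.8+175),.028).round(1))
for uv in [(156,408),(189,329),(265,160)]: print("scene",onchute("scene",(uv[0]/4.4+260,uv[1]/4.4+155),.028).round(1))
np.save("chute.npy",p)
# tray: inner/outer top corners from masks
for n,x0,x1,y0,y1 in [("scene",170,260,125,195),("side",285,375,145,212)]:
    im=cv2.imread(f"pics/{n}0.png");g=im.max(2);m=np.zeros_like(g);m[y0:y1,x0:x1]=(g[y0:y1,x0:x1]>75)*255
    c=max(cv2.findContours(m,cv2.RETR_EXTERNAL,cv2.CHAIN_APPROX_NONE)[0],key=cv2.contourArea)
    h=cv2.approxPolyDP(cv2.convexHull(c),3,True)[:,0];print(n,h.tolist())
    for q in h: print(ray_plane(n,q,.026).round(3),ray_plane(n,q,0).round(3))
s=ctrl.get_state();print(Ro.from_rotvec(s["eef_rot"]).as_matrix().round(3))
E
```

```text
[0.48827642 0.14345213 0.11650889] [ 0.7  0.1  0.7 -0.  -0.9 -1.2 -1.8 -1.2  0.7 -1.9  0.7 -0.4]
side [224.4  -0.6  28. ]
side [158.8  -1.9  28. ]
side [-1.5 -2.3 28. ]
scene [231.4   0.6  28. ]
scene [166.9  -0.5  28. ]
scene [ 8.1  0.1 28. ]
scene [[212, 132], [251, 157], [251, 163], [217, 191], [178, 159]]
[ 0.38  -0.308  0.026] [ 0.36  -0.324  0.   ]
[ 0.412 -0.133  0.026] [ 0.392 -0.144  0.   ]
[ 0.435 -0.12   0.026] [ 0.416 -0.131  0.   ]
[ 0.588 -0.154  0.026] [ 0.572 -0.166  0.   ]
[ 0.541 -0.337  0.026] [ 0.525 -0.354  0.   ]
side [[332, 149], [367, 176], [352, 192], [326, 209], [290, 179], [291, 174]]
[ 0.522 -0.341  0.026] [ 0.533 -0.366  0.   ]
[ 0.375 -0.302  0.026] [ 0.382 -0.326  0.   ]
[ 0.382 -0.217  0.026] [ 0.388 -0.239  0.   ]
[ 0.411 -0.116  0.026] [ 0.419 -0.135  0.   ]
[ 0.559 -0.15   0.026] [ 0.571 -0.169  0.   ]
[ 0.568 -0.169  0.026] [ 0.58  -0.189  0.   ]
[[ 0.386 -0.923 -0.001]
 [-0.923 -0.386  0.001]
 [-0.001  0.    -1.   ]]
```

```bash
cat >> h.py <<'E'
def rel(target,yawdeg):
    """world target TCP, tool-x heading in world deg -> linear, yaw"""
    s=ctrl.get_state();R=Ro.from_rotvec(s["eef_rot"]).as_matrix()
    l=R.T@(np.array(target)-s["tcp_pos"]);h=np.degrees(np.arctan2(R[1,0],R[0,0]))
    print("pos",s["tcp_pos"].round(4),"head",round(h,2),"tilt",R[2].round(4),"F",s["contact_force"].round(2),"w",round(s["width"],4),"t",round(s["clock"],2))
    print("linear",l.round(4),"yaw",round(-((yawdeg-h+180)%360-180),2))
E
python3 -c "
from h import *
rel([.5,.145,.26],6.7)
print(ray_plane('scene',(152,207),0),ray_plane('scene',(408,248),0),ray_plane('scene',(155,160),0.01))"
```

```text
pos [ 0.2601 -0.6224  0.2329] head -67.32 tilt [-1.3e-03  1.0e-04 -1.0e+00] F [-1.04  0.01 -0.05] w 0.0878 t 0.15
linear [-0.6157 -0.5172 -0.0263] yaw -74.02
[ 0.72602575 -0.30729785  0.        ] [0.46702985 0.43149457 0.        ] [ 0.57337923 -0.41132621  0.01      ]
```

Request:
carry_out(increments=[{"fingers":1,"linear":[-0.03,-0.026,-0.025],"yaw":-4},{"fingers":1,"linear":[-0.062,-0.052,-0.03],"yaw":-8},{"fingers":1,"linear":[-0.093,-0.078,-0.03],"yaw":-12},{"fingers":1,"linear":[-0.124,-0.104,-0.03],"yaw":-16},{"fingers":1,"linear":[-0.155,-0.13,-0.03],"yaw":-20},{"fingers":1,"linear":[-0.186,-0.156,-0.03],"yaw":-24},{"fingers":1,"linear":[-0.217,-0.182,-0.03],"yaw":-28},{"fingers":1,"linear":[-0.248,-0.208,-0.03],"yaw":-32}])

```text
clock: 0.82
tcp_pos: [0.3564, -0.3114, 0.2632]
eef_rot: [-2.994, 0.948, 0.002]
contact_force: [0.1, -0.1, 0.4]
width: 0.0378
```

```bash
python3 -c "
from h import *
rel([.5,.145,.26],6.7)"
```

```text
pos [ 0.3564 -0.3114  0.2632] head -35.13 tilt [-1.2e-03 -3.0e-04 -1.0e+00] F [ 0.14 -0.1   0.38] w 0.0378 t 0.82
linear [-0.1452 -0.4559  0.0035] yaw -41.83
```

Request:
carry_out(increments=[{"fingers":1,"linear":[-0.011,-0.034,0],"yaw":-4},{"fingers":1,"linear":[-0.022,-0.068,0],"yaw":-8},{"fingers":1,"linear":[-0.033,-0.102,0],"yaw":-12},{"fingers":1,"linear":[-0.044,-0.136,0],"yaw":-16},{"fingers":1,"linear":[-0.055,-0.17,0],"yaw":-20},{"fingers":1,"linear":[-0.066,-0.204,0],"yaw":-24},{"fingers":1,"linear":[-0.077,-0.238,0],"yaw":-28},{"fingers":1,"linear":[-0.088,-0.272,0],"yaw":-32}])

```text
clock: 1.48
tcp_pos: [0.4409, -0.0367, 0.2635]
eef_rot: [-3.14, 0.081, 0.001]
contact_force: [1.0, -0.5, 0.1]
width: 0.0006
```

```bash
python3 -c "
from h import *
rel([.5,.145,.26],6.7)"
```

```text
pos [ 0.4409 -0.0367  0.2635] head -2.94 tilt [-6.e-04 -6.e-04 -1.e+00] F [ 0.96 -0.52  0.12] w 0.0006 t 1.48
linear [ 0.0497 -0.1845  0.0036] yaw -9.64
```

Request:
carry_out(increments=[{"fingers":1,"linear":[0.01,-0.037,0],"yaw":-2},{"fingers":1,"linear":[0.02,-0.074,0],"yaw":-4},{"fingers":1,"linear":[0.03,-0.11,0],"yaw":-6},{"fingers":1,"linear":[0.04,-0.15,0],"yaw":-8},{"fingers":1,"linear":[0.05,-0.1845,0.003],"yaw":-9.6},{"fingers":1,"linear":[0.05,-0.1845,0.003],"yaw":-9.6},{"fingers":1,"linear":[0.05,-0.1845,0.003],"yaw":-9.6}])

```text
clock: 2.07
tcp_pos: [0.4999, 0.147, 0.2601]
eef_rot: [-3.134, -0.189, 0.003]
contact_force: [1.4, -0.3, -0.1]
width: 0.0005
```

```bash
python3 -c "
from h import *
rel([.5,.145,.26],6.7)
s=ctrl.get_state();np.savez('w1.npz',p=s['tcp_pos'],r=s['eef_rot'])
cv2.imwrite('pics/w1.png',capture('wrist')[:,:,::-1])"
```

```text
pos [0.4999 0.147  0.2601] head 6.89 tilt [-0.0016 -0.0017 -1.    ] F [ 1.4  -0.29 -0.07] w 0.0005 t 2.07
linear [-0.0002  0.002   0.0001] yaw 0.19
```

View pics/w1.png

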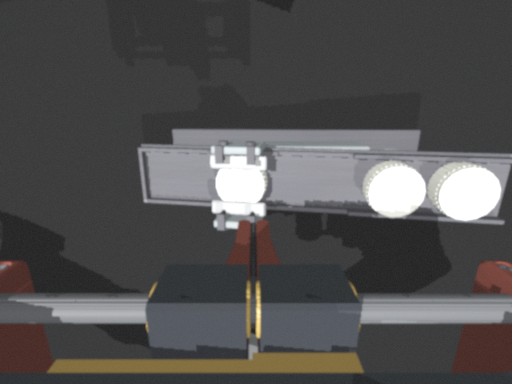

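The wrist view shows the whole chute: low end at x≈140, hold-down at (240,183), queue caps at (394,189) and (464,191). I'll zoom in for corner picks.

Run:
```python
import cv2
a=cv2.imread("pics/w1.png")
cv2.imwrite("pics/w1a.png",cv2.resize(a[125:235,130:280],None,fx=5,fy=5,interpolation=cv2.INTER_CUBIC))
cv2.imwrite("pics/w1b.png",cv2.resize(a[125:235,355:512],None,fx=5,fy=5,interpolation=cv2.INTER_CUBIC))
```

```text
(no output)
```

View pics/w1a.png

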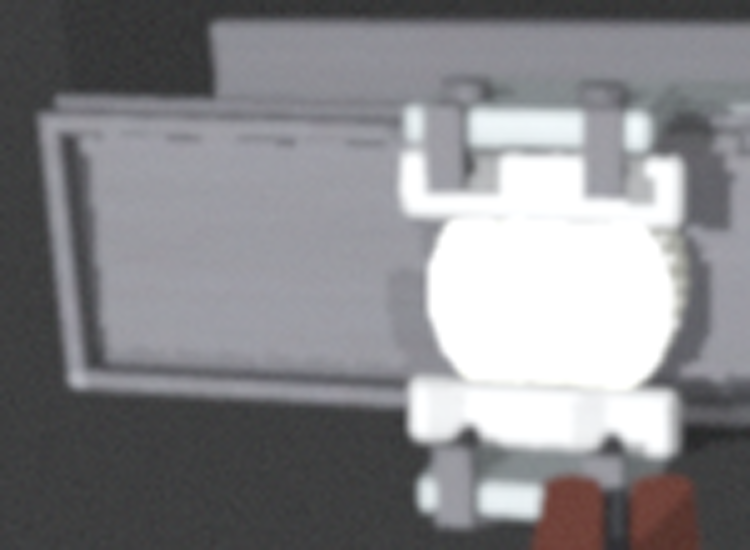

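View pics/w1b.png

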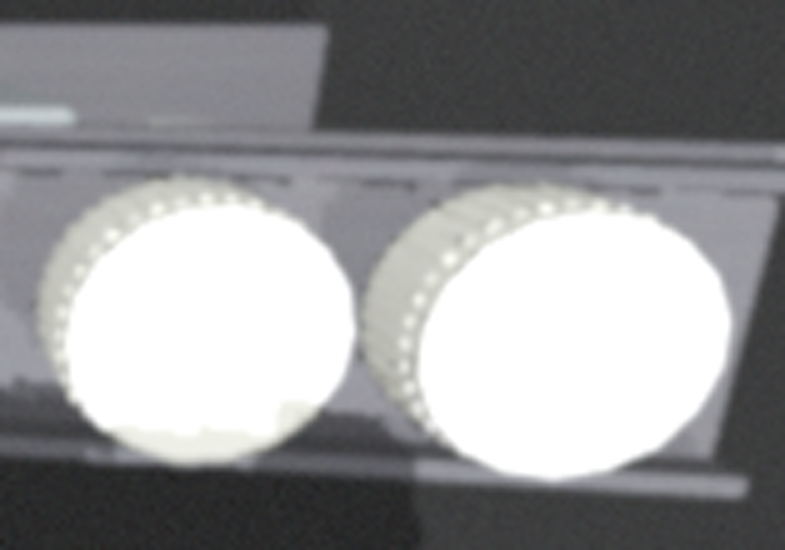

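```bash
cat >> h.py <<'E'
def wristcam(p,r):
    c=calibration("wrist");K=np.array(c["intrinsics"],float);H=np.array(c["hand_eye"],float)
    T=np.eye(4);T[:3,:3]=Ro.from_rotvec(r).as_matrix();T[:3,3]=p
    W=T@H;return K,W
def wproj(K,W,P):
    q=(np.array(P)-W[:3,3])@W[:3,:3];q=q@K.T;return q[:,:2]/q[:,2:]
def won(K,W,p,uv,h):
    R=chuteR(p[2]);d=W[:3,:3]@np.linalg.inv(K)@np.array([uv[0],uv[1],1.])
    o2=R.inv().apply(W[:3,3]-np.array([p[0],p[1],.085]));d2=R.inv().apply(d);return (o2+d2*(h-o2[2])/d2[2])*1e3
E
python3 - <<'E'
from h import *
z=np.load('w1.npz');K,W=wristcam(z['p'],z['r'])
a=lambda u,v:(u/5+130,v/5+125); b=lambda u,v:(u/5+355,v/5+125)
D=[(a(62,130),(-125,30,8)),(a(85,375),(-125,-30,8)),(b(747,490),(275,-34,12)),
 (a(403,217),(-30,18,34)),(a(408,380),(-30,-18,34)),(a(683,215),(30,18,34)),(a(682,383),(30,-18,34))]
U=np.array([d[0] for d in D]);P=np.array([d[1] for d in D])/1e3
s=least_squares(lambda p:(wproj(K,W,c2w(p,P))-U).ravel(),np.load('chute.npy'));p=s.x
print(p,s.fun.reshape(-1,2).round(1).tolist())
print("cap",won(K,W,p,a(551,297),.028).round(1),"edges",won(K,W,p,a(428,295),.028).round(1),won(K,W,p,a(674,295),.028).round(1))
print("q1",won(K,W,p,b(211,330),.028),"q2",won(K,W,p,b(575,343),.028))
np.save("chute2.npy",p)
E
```

```text
[0.49272119 0.13955291 0.12433144] [[-2.8, -0.1], [-1.8, -1.2], [0.6, -0.8], [0.7, -0.2], [1.1, -0.8], [0.9, 2.1], [0.7, 1.3]]
cap [-0.2 -0.4 28. ] edges [-27.8  -1.1  28. ] [26.7  1.2 28. ]
q1 [160.50744009  -0.5094468   28.        ] q2 [ 2.27063837e+02 -1.01735270e-01  2.80000000e+01]
```

Run:
```python
from h import *
z=np.load('w1.npz');K,W=wristcam(z['p'],z['r'])
a=lambda u,v:(u/5+130,v/5+125); b=lambda u,v:(u/5+355,v/5+125)
D=[(a(62,130),(-125,30,8)),(a(85,375),(-125,-30,8)),(b(747,490),(275,-34,12)),
 (a(403,217),(-30,18,34)),(a(408,380),(-30,-18,34)),(a(683,215),(30,18,34)),(a(682,383),(30,-18,34))]
U=np.array([d[0] for d in D]);P=np.array([d[1] for d in D])/1e3
f=lambda p:(wproj(K,W,chuteR(p[2]).apply(P)+[p[0],p[1],p[3]])-U).ravel()
s=least_squares(f,[.49,.14,.12,.085]);print(s.x,s.fun.reshape(-1,2).round(1).tolist())
for i in range(7):
    k=np.delete(np.arange(7),i)
    s=least_squares(lambda p:(wproj(K,W,c2w(p,P[k]))-U[k]).ravel(),[.49,.14,.12]);print(i,s.x.round(4),abs(s.fun).max().round(1))
# where rails/corners project in scene & side for both fits
for n in ["side","scene"]:
  for q in ["chute.npy","chute2.npy"]:
    print(n,q,proj(n,c2w(np.load(q),np.array([[-125,30,8],[-125,-30,8],[275,-34,12],[275,34,12]])/1e3)).round(1).tolist())
```

```text
[0.49279666 0.13915939 0.12496938 0.08340761] [[-2.2, 0.1], [-1.3, -1.2], [-0.7, -1.2], [1.0, -0.1], [1.4, -0.9], [0.9, 2.1], [0.6, 1.2]]
0 [0.4922 0.1396 0.1252] 2.2
1 [0.4924 0.1398 0.122 ] 3.0
2 [0.4927 0.1404 0.1401] 3.0
3 [0.4929 0.1396 0.1239] 2.7
4 [0.4929 0.1397 0.1239] 2.6
5 [0.493  0.1392 0.1235] 2.6
6 [0.4929 0.1393 0.1241] 2.7
side chute.npy [[287.0, 281.1], [298.4, 261.7], [168.7, 183.1], [152.0, 200.4]]
side chute2.npy [[286.7, 278.6], [297.9, 259.3], [168.0, 182.0], [151.4, 199.3]]
scene chute.npy [[340.4, 171.6], [322.0, 165.7], [276.0, 259.4], [301.6, 269.1]]
scene chute2.npy [[338.4, 171.9], [319.9, 166.1], [274.6, 260.5], [300.3, 270.1]]
```

```bash
python3 -c "
from h import *
p=[.492,.141,.122];np.save('chute3.npy',p)
t=c2w(p,[-.057,0,.06])+[0,0,.011];print(t);rel(t,7)"
```

```text
[0.42715932 0.13304995 0.14680829]
pos [0.4999 0.145  0.26  ] head 6.71 tilt [-1.9e-03 -4.0e-04 -1.0e+00] F [ 0.28 -0.68 -0.  ] w 0.001 t 2.12
linear [-0.0734  0.0034  0.1133] yaw -0.29
```

Request:
carry_out(increments=[{"fingers":1,"linear":[-0.03,0.003,0.02],"yaw":-0.3},{"fingers":1,"linear":[-0.055,0.003,0.045],"yaw":-0.3},{"fingers":1,"linear":[-0.0734,0.0034,0.075],"yaw":-0.3},{"fingers":1,"linear":[-0.0734,0.0034,0.1],"yaw":-0.3},{"fingers":1,"linear":[-0.0734,0.0034,0.1133],"yaw":-0.3},{"fingers":1,"linear":[-0.0734,0.0034,0.1133],"yaw":-0.3},{"fingers":1,"linear":[-0.0734,0.0034,0.1133],"yaw":-0.3}])

```text
clock: 2.7
tcp_pos: [0.4269, 0.1314, 0.1468]
eef_rot: [3.135, 0.188, -0.005]
contact_force: [0.0, -0.4, 0.2]
width: 0.0003
```

```bash
python3 -c "
from h import *
p=np.load('chute3.npy')
t=c2w(p,[-.057,0,.06])+[0,0,.011];rel(t,7)
s=ctrl.get_state();np.savez('w2.npz',p=s['tcp_pos'],r=s['eef_rot'])
cv2.imwrite('pics/w2.png',capture('wrist')[:,:,::-1])
a=capture('side')[:,:,::-1][170:300,190:320];cv2.imwrite('pics/s2.png',cv2.resize(a,None,fx=4.4,fy=4.4,interpolation=cv2.INTER_CUBIC))"
```

```text
pos [0.4269 0.1314 0.1468] head 6.88 tilt [-3.1e-03  5.0e-04 -1.0e+00] F [ 0.03 -0.41  0.25] w 0.0003 t 2.7
linear [ 0.0004 -0.0016 -0.    ] yaw -0.12
```

View pics/w2.png

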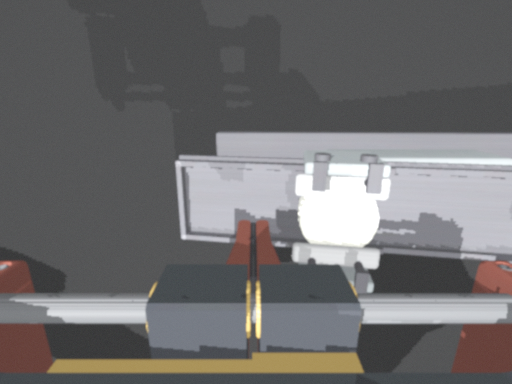

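View pics/s2.png

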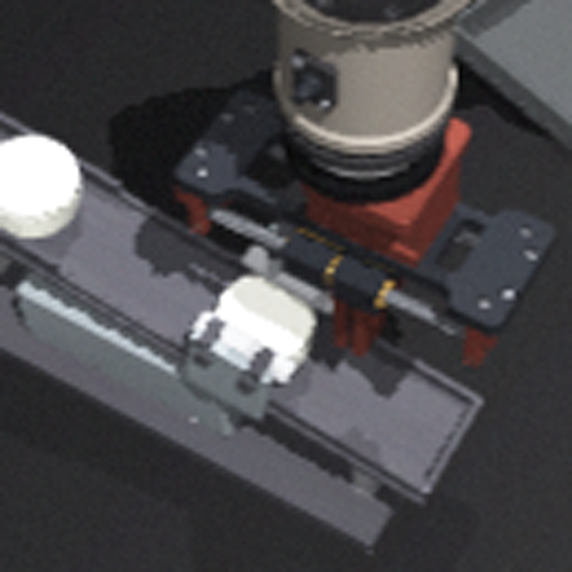

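The closed fingers hang beside the rails over the lower channel. In the wrist view the cap is at (340,213) and the rails' inner edges are at v≈198 and 244. I'll re-fit the chute from this closer view.

Run:
```python
import cv2
a=cv2.imread("pics/w2.png")
cv2.imwrite("pics/w2a.png",cv2.resize(a[145:300,165:400],None,fx=3.4,fy=3.4,interpolation=cv2.INTER_CUBIC))
```

```text
(no output)
```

View pics/w2a.png

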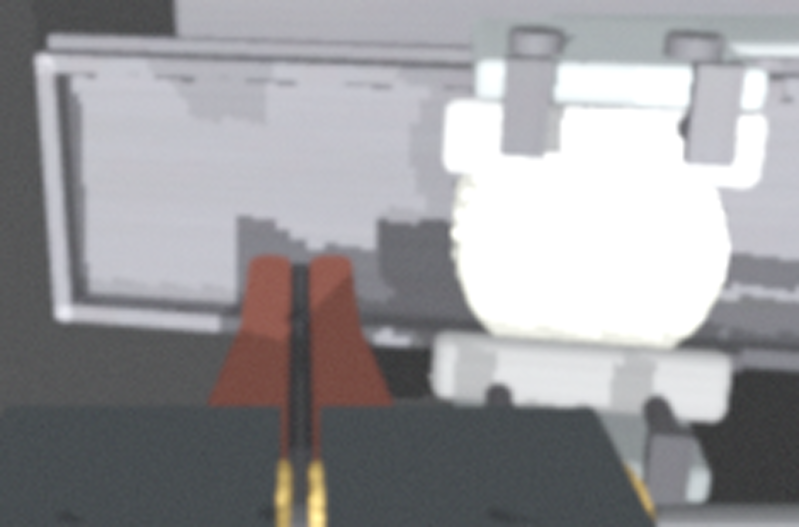

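Run:
```python
from h import *
z=np.load('w2.npz');K,W=wristcam(z['p'],z['r'])
a=lambda u,v:(u/3.4+165,v/3.4+145)
D=[(a(57,72),(-125,30,8)),(a(75,303),(-125,-30,8)),
 (a(443,172),(-30,18,34)),(a(433,340),(-30,-18,34)),(a(764,188),(30,18,34)),(a(730,355),(30,-18,34))]
U=np.array([d[0] for d in D]);P=np.array([d[1] for d in D])/1e3
s=least_squares(lambda p:(wproj(K,W,c2w(p,P))-U).ravel(),[.49,.14,.12]);print(s.x,s.fun.reshape(-1,2).round(1).tolist())
s=least_squares(lambda p:(wproj(K,W,chuteR(p[2]).apply(P)+[p[0],p[1],p[3]])-U).ravel(),[.49,.14,.12,.085]);print(s.x,s.fun.reshape(-1,2).round(1).tolist())
p=s.x
print("cap edges",won(K,W,p,a(455,245),.028),won(K,W,p,a(730,250),.028))
# fingertip front ends (tool frame tip): predicted pixel of tip points
for x in(-.0135,0,.0135):
  for y in (-.01,.01):
    q=z['p']+Ro.from_rotvec(z['r']).apply([x,y,.011]);uv=wproj(K,W,[q])[0];print(x,y,((uv-[165,145])*3.4).round(0))
```

```text
[0.49227445 0.13925442 0.12396138] [[-4.3, -0.0], [-4.2, 0.3], [1.3, 0.7], [2.0, -1.0], [0.5, 0.4], [3.2, 0.9]]
[0.49351269 0.1372383  0.12107106 0.07959886] [[-1.2, 0.7], [-1.6, -0.6], [1.5, 1.0], [2.2, -2.0], [-2.1, 0.8], [0.8, -0.1]]
cap edges [-28.67264079   2.4558207   28.        ] [25.94971338  4.9429889  28.        ]
-0.0135 -0.01 [216. 253.]
-0.0135 0.01 [218. 352.]
0 -0.01 [290. 253.]
0 0.01 [290. 352.]
0.0135 -0.01 [365. 253.]
0.0135 0.01 [363. 352.]
```

Request:
carry_out(increments=[{"fingers":1,"linear":[0,-0.0016,0.015],"yaw":0},{"fingers":1,"linear":[0,-0.0016,0.03],"yaw":0},{"fingers":1,"linear":[0,-0.0016,0.042],"yaw":0},{"fingers":1,"linear":[0,-0.0016,0.051],"yaw":0},{"fingers":1,"linear":[0,-0.0016,0.051],"yaw":0},{"fingers":1,"linear":[0,-0.0016,0.051],"yaw":0}])

```text
clock: 3.3
tcp_pos: [0.4283, 0.1341, 0.0974]
eef_rot: [-3.136, -0.189, -0.0]
contact_force: [0.7, -0.3, 1.2]
width: 0.0003
```

```bash
python3 -c "
from h import *
p=[.4905,.140,.123];np.save('chute3.npy',p)
t=c2w(p,[.03,0,.008])+[0,0,.011];rel(t,7)
s=ctrl.get_state();np.savez('w3.npz',p=s['tcp_pos'],r=s['eef_rot'])
cv2.imwrite('pics/w3.png',capture('wrist')[:,:,::-1])
a=capture('side')[:,:,::-1][170:300,190:320];cv2.imwrite('pics/s3.png',cv2.resize(a,None,fx=4.4,fy=4.4,interpolation=cv2.INTER_CUBIC))"
```

```text
pos [0.4283 0.1341 0.0974] head 6.89 tilt [ 2.e-04 -4.e-04 -1.e+00] F [ 0.7  -0.28  1.19] w 0.0003 t 3.3
linear [ 0.0909  0.0016 -0.011 ] yaw -0.11
```

View pics/w3.png

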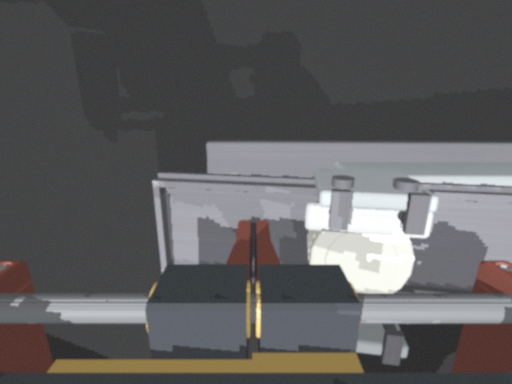

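View pics/s3.png

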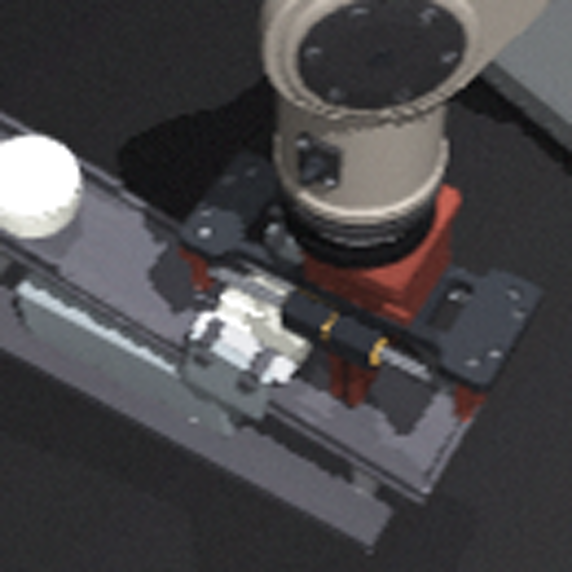

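The fingers are down in the channel, central, about 20 mm below the cap. I'll start pushing along the slope.

Request:
carry_out(increments=[{"fingers":1,"linear":[0.0079,0.001,-0.0012],"yaw":0},{"fingers":1,"linear":[0.0138,0.001,-0.0021],"yaw":0},{"fingers":1,"linear":[0.0188,0.001,-0.0028],"yaw":0},{"fingers":1,"linear":[0.0237,0.001,-0.0036],"yaw":0},{"fingers":1,"linear":[0.0287,0.001,-0.0043],"yaw":0},{"fingers":1,"linear":[0.0336,0.001,-0.0051],"yaw":0},{"fingers":1,"linear":[0.0386,0.001,-0.0058],"yaw":0},{"fingers":1,"linear":[0.0435,0.001,-0.0066],"yaw":0}])

```text
clock: 4.07
tcp_pos: [0.4616, 0.1369, 0.1029]
eef_rot: [3.129, 0.192, -0.029]
contact_force: [-30.3, -4.0, 24.3]
width: 0.0001
```

```bash
python3 -c "
from h import *
p=np.load('chute3.npy')
t=c2w(p,[.03,0,.008])+[0,0,.011];rel(t,7)
cv2.imwrite('pics/w4.png',capture('wrist')[:,:,::-1])"
```

```text
pos [0.4616 0.1369 0.1029] head 7.02 tilt [-0.019   0.0056 -0.9998] F [-30.33  -4.03  24.34] w 0.0001 t 4.07
linear [ 0.0574  0.0005 -0.0066] yaw 0.02
```

View pics/w4.png

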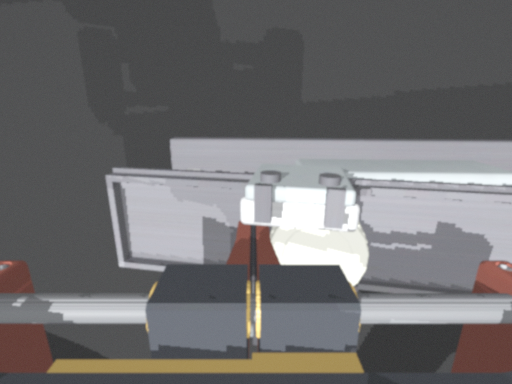

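```bash
python3 -c "
from h import *
s=ctrl.get_state();print(s['contact_force'],s['ft_torque'],s['tau'])
for n,(x0,x1,y0,y1) in dict(side=(180,320,165,305),scene=(270,370,140,240)).items():
  a=capture(n)[:,:,::-1][y0:y1,x0:x1];cv2.imwrite(f'pics/{n}4.png',cv2.resize(a,None,fx=4.2 if n=='side' else 5.5,fy=4.2 if n=='side' else 5.5,interpolation=cv2.INTER_CUBIC))
a=cv2.imread('pics/w4.png')[150:300,200:400];cv2.imwrite('pics/w4a.png',cv2.resize(a,None,fx=4,fy=4,interpolation=cv2.INTER_CUBIC))
s=ctrl.get_state();print(s['contact_force'],s['tcp_pos'])
"
```

```text
[-25.77737307  -3.28024547  22.47232899] [-0.79404403  5.4387405  -0.03219897] [ 1.66831300e+00 -3.83172584e+01 -1.92904785e+00 -2.81513894e+01
  3.01603317e+00 -6.43177852e+00  1.94956030e-02]
[-26.38027482  -3.80589043  22.04399325] [0.46352625 0.13717147 0.10318503]
```

View pics/side4.png

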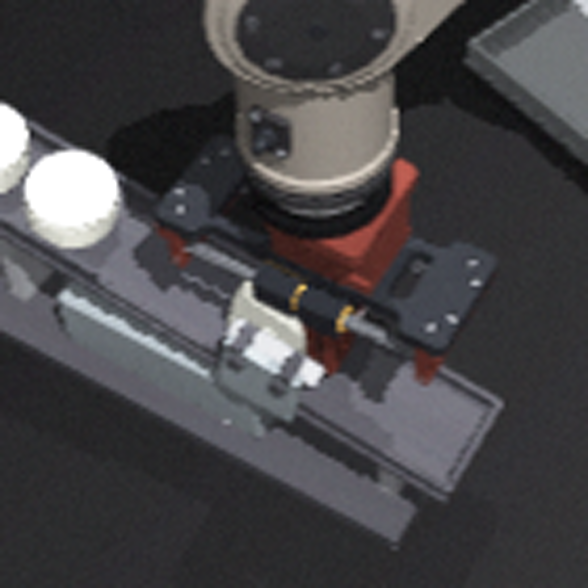

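View pics/w4a.png

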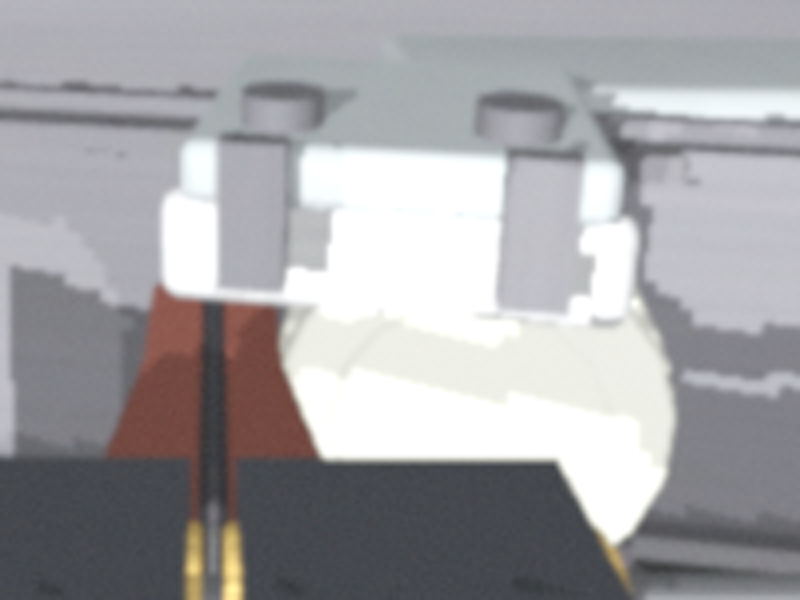

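View pics/scene4.png

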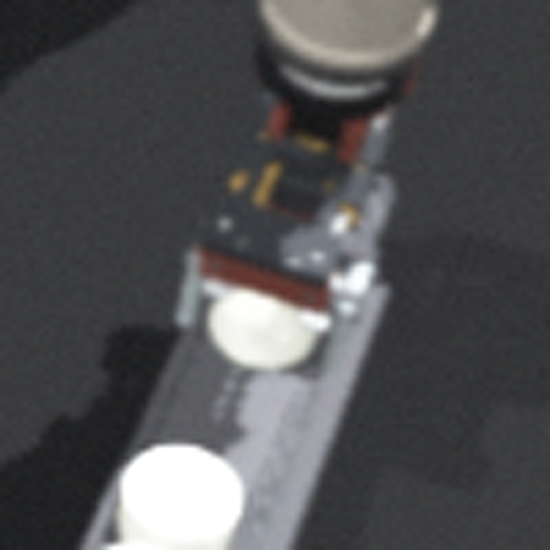

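The push is moving the cap, but the finger's tapered flank drives it into the floor (24 N vertical). I'll back off and raise the tips so that the straight tip section makes contact.

Request:
carry_out(increments=[{"fingers":1,"linear":[-0.006,0,0],"yaw":0},{"fingers":1,"linear":[-0.01,0,0],"yaw":0},{"fingers":1,"linear":[-0.01,0,-0.004],"yaw":0},{"fingers":1,"linear":[-0.01,0,-0.007],"yaw":0},{"fingers":1,"linear":[-0.01,0,-0.007],"yaw":0}])

```text
clock: 4.63
tcp_pos: [0.4553, 0.1364, 0.1113]
eef_rot: [3.131, 0.19, -0.019]
contact_force: [0.4, -0.7, -0.4]
width: 0.0002
```

```bash
python3 -c "
from h import *
p=np.load('chute3.npy')
t=c2w(p,[.03,0,.018])+[0,0,.011];rel(t,7.05)
print(ctrl.get_state()['ft_torque'])
s=ctrl.get_state();np.savez('w5.npz',p=s['tcp_pos'],r=s['eef_rot'])
a=capture('wrist')[:,:,::-1];cv2.imwrite('pics/w5.png',a)
a=a[150:300,200:400];cv2.imwrite('pics/w5a.png',cv2.resize(a,None,fx=4,fy=4,interpolation=cv2.INTER_CUBIC))
"
```

```text
pos [0.4553 0.1364 0.1113] head 6.95 tilt [-0.0127  0.0038 -0.9999] F [ 0.42 -0.7  -0.43] w 0.0002 t 4.63
linear [ 0.0623  0.0006 -0.0077] yaw -0.1
[ 0.00499192 -0.10557582  0.03862068]
```

View pics/w5a.png

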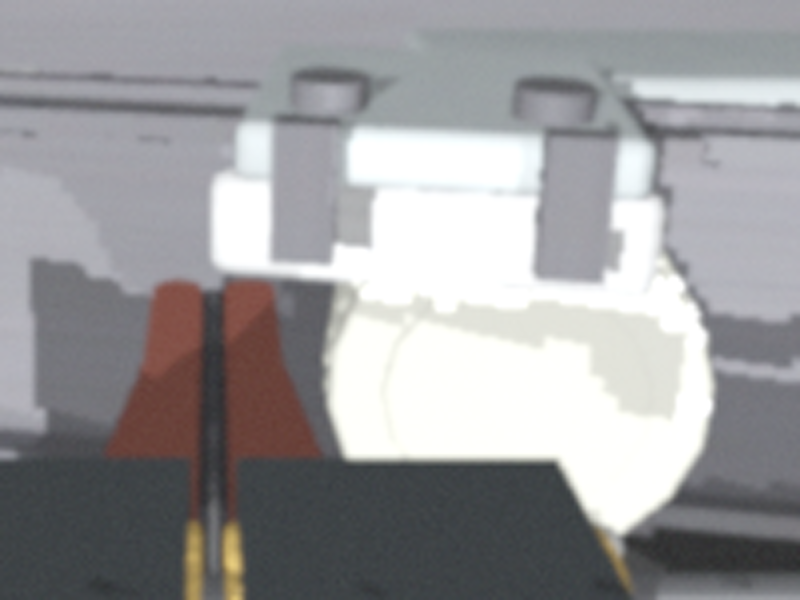

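Request:
carry_out(increments=[{"fingers":1,"linear":[0.005,0.0003,-0.0008],"yaw":0},{"fingers":1,"linear":[0.01,0.0006,-0.0016],"yaw":0},{"fingers":1,"linear":[0.015,0.0006,-0.0024],"yaw":0},{"fingers":1,"linear":[0.02,0.0006,-0.0032],"yaw":0}])

```text
clock: 5.02
tcp_pos: [0.4681, 0.1367, 0.1127]
eef_rot: [3.126, 0.191, -0.044]
contact_force: [-27.0, -3.0, 21.3]
width: 0.0006
```

```bash
python3 -c "
from h import *
p=np.load('chute3.npy')
t=c2w(p,[.03,0,.018])+[0,0,.011];rel(t,7.05)
print(ctrl.get_state()['ft_torque'])
a=capture('wrist')[:,:,::-1];cv2.imwrite('pics/w6.png',a)
a=a[150:300,200:400];cv2.imwrite('pics/w6a.png',cv2.resize(a,None,fx=4,fy=4,interpolation=cv2.INTER_CUBIC))
"
```

```text
pos [0.4681 0.1367 0.1127] head 6.97 tilt [-0.0285  0.0081 -0.9996] F [-27.04  -2.96  21.33] w 0.0006 t 5.02
linear [ 0.0494 -0.0005 -0.007 ] yaw -0.08
[-0.71250604  5.8623458  -0.02330596]
```

View pics/w6a.png

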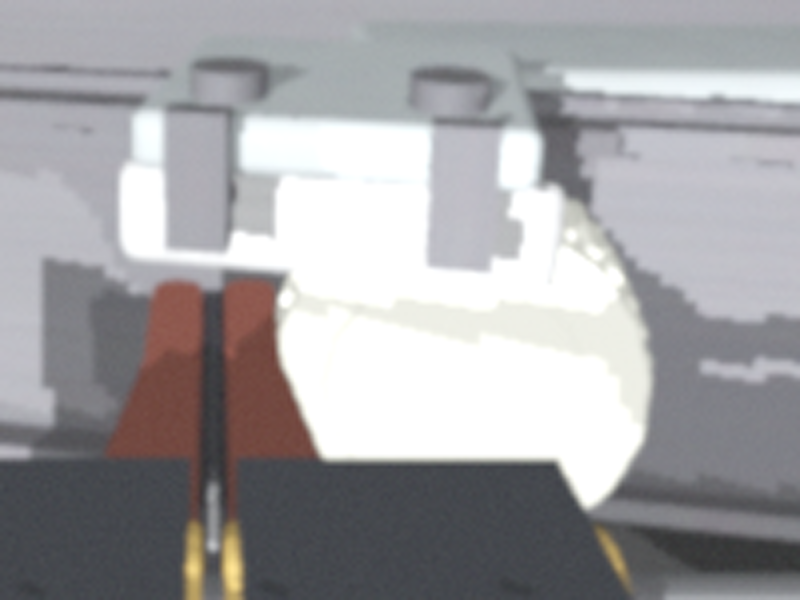

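Request:
carry_out(increments=[{"fingers":1,"linear":[0.008,0,-0.004],"yaw":0},{"fingers":1,"linear":[0.012,0,-0.006],"yaw":0},{"fingers":1,"linear":[0.016,0,-0.007],"yaw":0},{"fingers":1,"linear":[0.02,0,-0.008],"yaw":0},{"fingers":1,"linear":[0.024,0,-0.009],"yaw":0},{"fingers":1,"linear":[0.028,0,-0.01],"yaw":0}])

```text
clock: 5.57
tcp_pos: [0.4967, 0.1401, 0.1217]
eef_rot: [3.125, 0.19, -0.045]
contact_force: [-3.3, -0.6, -3.2]
width: 0.0009
```

```bash
python3 -c "
from h import *
p=np.load('chute3.npy')
t=c2w(p,[.03,0,.018])+[0,0,.011];rel(t,7.05)
print(ctrl.get_state()['ft_torque'])
a=capture('wrist')[:,:,::-1];cv2.imwrite('pics/w7.png',a)
a=a[150:300,200:400];cv2.imwrite('pics/w7a.png',cv2.resize(a,None,fx=4,fy=4,interpolation=cv2.INTER_CUBIC))
"
```

```text
pos [0.4967 0.1401 0.1217] head 6.96 tilt [-0.0295  0.0082 -0.9995] F [-3.25 -0.63 -3.17] w 0.0009 t 5.57
linear [ 0.0209 -0.0007  0.0028] yaw -0.09
[-0.11631142  0.89810143  0.00277099]
```

View pics/w7a.png

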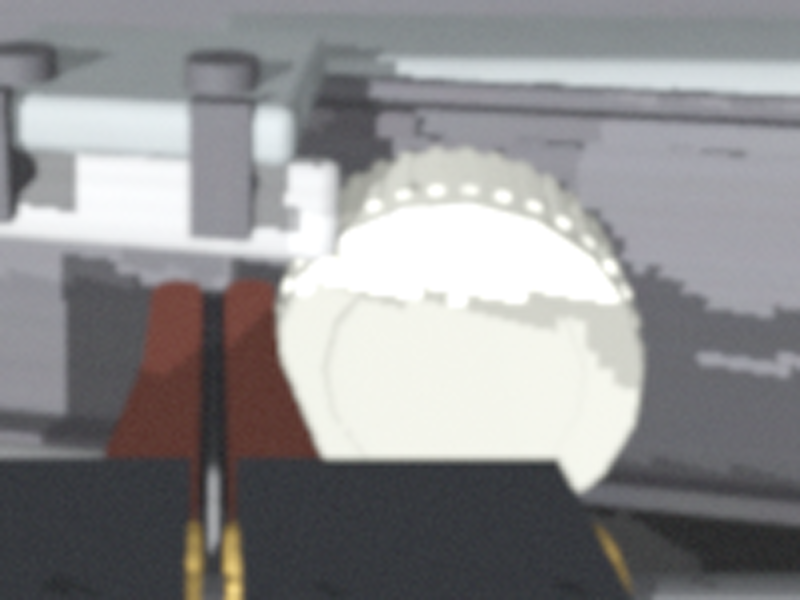

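Request:
carry_out(increments=[{"fingers":1,"linear":[0.005,0,-0.0007],"yaw":0},{"fingers":1,"linear":[0.01,0,-0.0015],"yaw":0},{"fingers":1,"linear":[0.015,0,-0.0023],"yaw":0},{"fingers":1,"linear":[0.02,0,-0.0032],"yaw":0},{"fingers":1,"linear":[0.025,0,-0.004],"yaw":0},{"fingers":1,"linear":[0.03,0,-0.0049],"yaw":0},{"fingers":1,"linear":[0.03,0,-0.0049],"yaw":0}])

```text
clock: 6.2
tcp_pos: [0.5294, 0.1445, 0.1266]
eef_rot: [3.127, 0.189, -0.04]
contact_force: [-0.4, -0.5, -1.2]
width: 0.0006
```

```bash
python3 -c "
from h import *
p=np.load('chute3.npy')
t=c2w(p,[.03,0,.018])+[0,0,.011];rel(t,7.05)
a=capture('wrist')[:,:,::-1];cv2.imwrite('pics/w8.png',a)
a=capture('side')[:,:,::-1][165:305,150:310];cv2.imwrite('pics/s8a.png',cv2.resize(a,None,fx=4,fy=4,interpolation=cv2.INTER_CUBIC))
"
```

```text
pos [0.5294 0.1445 0.1266] head 6.92 tilt [-0.0259  0.0071 -0.9996] F [-0.37 -0.48 -1.2 ] w 0.0006 t 6.2
linear [-0.0119 -0.0004  0.0087] yaw -0.13
```

View pics/w8.png

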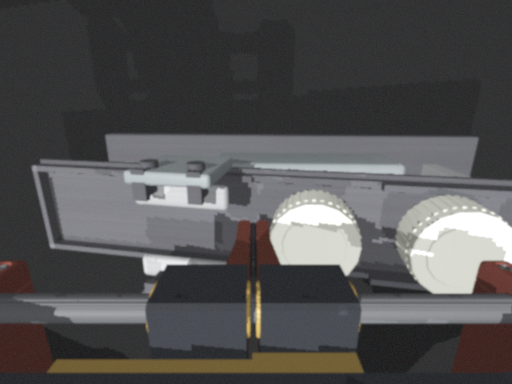

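View pics/s8a.png

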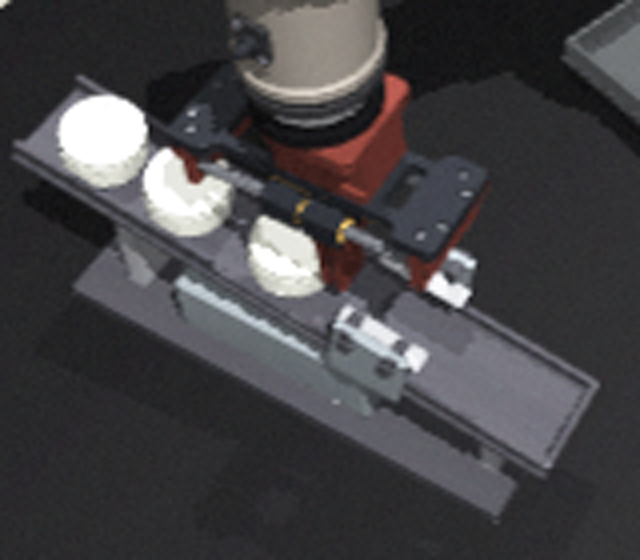

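The cap now lies free in the gap at about chute x = 80; in the side crop it is at (285,258), well below queue1. I'll retreat and rise.

Request:
carry_out(increments=[{"fingers":1,"linear":[-0.006,0,0],"yaw":0},{"fingers":1,"linear":[-0.008,0,-0.01],"yaw":0},{"fingers":1,"linear":[-0.008,0,-0.04],"yaw":0},{"fingers":1,"linear":[0,0,-0.07],"yaw":0},{"fingers":0.3,"linear":[0.005,0,-0.1],"yaw":0},{"fingers":0,"linear":[0.01,0,-0.12],"yaw":0},{"fingers":0,"linear":[0.01,0,-0.12],"yaw":0}])

```text
clock: 6.88
tcp_pos: [0.544, 0.1481, 0.2514]
eef_rot: [3.129, 0.19, -0.028]
contact_force: [0.1, -0.1, 0.1]
width: 0.0166
```

```bash
python3 -c "
from h import *
p=np.load('chute3.npy')
t=c2w(p,[.08,0,0])+[0,0,.15];print(ctrl.get_state()['joint_pos'].round(3));rel(t,97.05);rel(t,-82.95)
s=ctrl.get_state();np.savez('w9.npz',p=s['tcp_pos'],r=s['eef_rot'])
a=capture('wrist')[:,:,::-1];cv2.imwrite('pics/w9.png',a)
"
```

```text
[ 0.139  0.359 -0.65   1.757  0.237  1.125 -0.467]
pos [0.544  0.1481 0.2514] head 6.93 tilt [-0.0183  0.006  -0.9998] F [ 0.06 -0.06  0.08] w 0.0166 t 6.88
linear [0.0251 0.0014 0.004 ] yaw -90.12
pos [0.544  0.1481 0.2514] head 6.93 tilt [-0.0183  0.006  -0.9998] F [ 0.06 -0.06  0.08] w 0.0166 t 6.88
linear [0.0251 0.0014 0.004 ] yaw 89.88
```

View pics/w9.png

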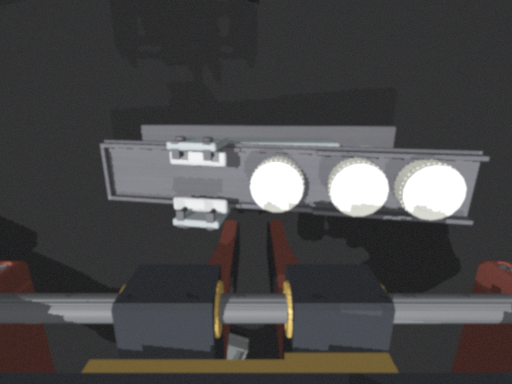

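The cap lies flat and free at (278,187), clear of the rails (ending at u≈228) and of queue1 at (359,187).

Run:
```python
from h import *
z=np.load('w9.npz');K,W=wristcam(z['p'],z['r'])
im=cv2.imread('pics/w9.png');g=im.min(2);m=(g>225).astype(np.uint8)
cs=cv2.findContours(m,cv2.RETR_EXTERNAL,cv2.CHAIN_APPROX_NONE)[0]
p=np.load('chute3.npy')
for c in cs:
    if cv2.contourArea(c)>400:
        e=cv2.fitEllipse(cv2.convexHull(c));print(np.round(e[0],1),np.round(e[1],1),won(K,W,p,e[0],.028).round(1))
# rails: find rail inner corners prediction
P=np.array([[30,18,31],[30,-18,31],[-30,18,31],[-30,-18,31],[-125,30,8],[-125,-30,8],[275,34,12],[275,-34,12]])/1e3
print(wproj(K,W,c2w(p,P)).round(1).tolist())
a=im[115:240,90:290];cv2.imwrite('pics/w9a.png',cv2.resize(a,None,fx=4,fy=4,interpolation=cv2.INTER_CUBIC))
```

```text
[433.8 191.7] [52.7 64.4] [228.2   0.   28. ]
[359.  188.4] [49.9 58.6] [161.9  -0.3  28. ]
[276.2 186.1] [49.1 53. ] [81.9 -2.1 28. ]
[[225.0, 165.4], [226.0, 199.0], [169.1, 163.2], [172.0, 195.9], [99.9, 145.9], [107.7, 195.0], [488.8, 153.9], [471.9, 222.0]]
```

View pics/w9a.png

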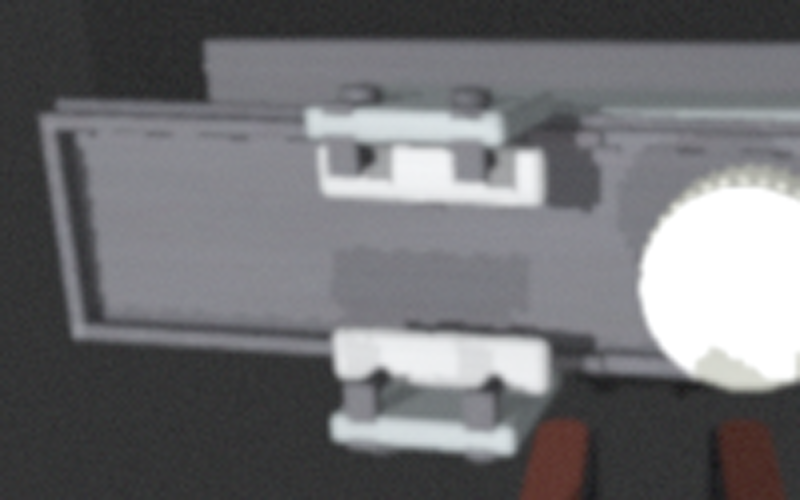

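Request:
carry_out(increments=[{"fingers":0,"linear":[0.01,0.001,0],"yaw":-7},{"fingers":0,"linear":[0.02,0.001,0],"yaw":-14},{"fingers":0,"linear":[0.025,0.0014,0],"yaw":-21},{"fingers":0,"linear":[0.025,0.0014,0],"yaw":-28},{"fingers":0,"linear":[0.025,0.0014,0],"yaw":-35},{"fingers":0,"linear":[0.025,0.0014,0],"yaw":-42},{"fingers":0,"linear":[0.025,0.0014,0],"yaw":-49},{"fingers":0,"linear":[0.025,0.0014,0],"yaw":-56}])

```text
clock: 7.6
tcp_pos: [0.5661, 0.1487, 0.247]
eef_rot: [-2.671, -1.647, 0.039]
contact_force: [0.5, 0.4, -0.2]
width: 0.0744
```

```bash
python3 -c "
from h import *
p=np.load('chute3.npy')
t=c2w(p,[.081,-.001,.01])+[0,0,.011];print(t,ctrl.get_state()['joint_pos'].round(3));t[2]=.19;rel(t,97.05)"
```

```text
[0.56862498 0.14865051 0.1179922 ] [ 0.265  0.454 -0.839  1.7    0.358  1.177  0.433]
pos [0.5661 0.1487 0.247 ] head 63.33 tilt [-0.0196 -0.016  -0.9997] F [ 0.49  0.41 -0.2 ] w 0.0744 t 7.6
linear [0.0022 0.0032 0.0569] yaw -33.72
```

Request:
carry_out(increments=[{"fingers":0,"linear":[0.0005,0.001,0],"yaw":-7},{"fingers":0,"linear":[0.001,0.002,0.01],"yaw":-14},{"fingers":0,"linear":[0.002,0.003,0.02],"yaw":-21},{"fingers":0,"linear":[0.0022,0.0032,0.035],"yaw":-28},{"fingers":0,"linear":[0.0022,0.0032,0.05],"yaw":-33.7},{"fingers":0,"linear":[0.0022,0.0032,0.057],"yaw":-33.7},{"fingers":0,"linear":[0.0022,0.0032,0.057],"yaw":-33.7}])

```text
clock: 8.18
tcp_pos: [0.5667, 0.1478, 0.1874]
eef_rot: [-2.075, -2.341, 0.042]
contact_force: [-0.2, -0.8, 0.4]
width: 0.088
```

Run:
```python
from h import *
p=np.load('chute3.npy')
t=c2w(p,[.081,-.001,.01])+[0,0,.011];print(t);rel(t,97.05)
s=ctrl.get_state();K,W=wristcam(s['tcp_pos'],s['eef_rot'])
a=capture('wrist')[:,:,::-1];cv2.imwrite('pics/w10.png',a)
m=(a.min(2)>200).astype(np.uint8)
for c in cv2.findContours(m,cv2.RETR_EXTERNAL,cv2.CHAIN_APPROX_NONE)[0]:
    if cv2.contourArea(c)>400:
        e=cv2.fitEllipse(cv2.convexHull(c));print(np.round(e[0],1),np.round(e[1],1),won(K,W,p,e[0],.028).round(1))
```

```text
[0.56862498 0.14865051 0.1179922 ]
pos [0.5667 0.1478 0.1874] head 96.89 tilt [-0.008  -0.029  -0.9995] F [-0.25 -0.78  0.39] w 0.088 t 8.18
linear [0.0012 0.004  0.0693] yaw -0.16
[252.9 362.8] [32.4 56.3] [216.2  -3.   28. ]
[254.3 285.3] [23.5 57.7] [146.9  -1.9  28. ]
[253. 206.] [67.5 68.2] [80.5 -3.  28. ]
[289.9  98.6] [ 19.6 115.7] [-2.5 25.  28. ]
[222.1 102.1] [22.8 99.5] [  0.  -26.7  28. ]
```

View pics/w10.png

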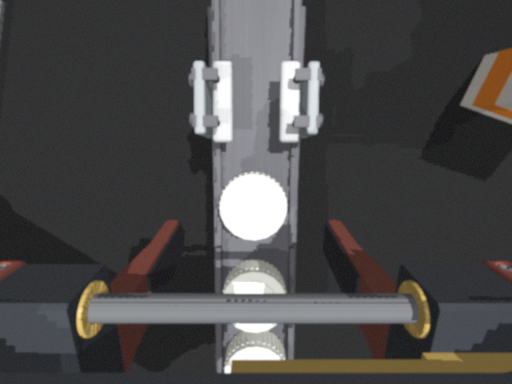

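The cap at (253,206) is centred between the open fingers (180 and 327), so I'll go down and grip.

Request:
carry_out(increments=[{"fingers":0,"linear":[0.0002,0.002,0.02],"yaw":0},{"fingers":0,"linear":[0.0003,0.003,0.04],"yaw":0},{"fingers":0,"linear":[0.0005,0.004,0.055],"yaw":0},{"fingers":0,"linear":[0.0005,0.004,0.065],"yaw":0},{"fingers":0,"linear":[0.0005,0.004,0.069],"yaw":0},{"fingers":0,"linear":[0.0005,0.004,0.069],"yaw":0},{"fingers":0,"linear":[0.0005,0.004,0.069],"yaw":0}])

```text
clock: 8.82
tcp_pos: [0.5699, 0.1489, 0.1204]
eef_rot: [-2.077, -2.341, 0.038]
contact_force: [0.6, -0.6, -0.5]
width: 0.0881
```

Run:
```python
from h import *
p=np.load('chute3.npy')
t=c2w(p,[.081,-.001,.01])+[0,0,.011];rel(t,97.05)
a=capture('wrist')[:,:,::-1];cv2.imwrite('pics/w11.png',a)
a=capture('side')[:,:,::-1][165:305,150:310];cv2.imwrite('pics/s11a.png',cv2.resize(a,None,fx=4,fy=4,interpolation=cv2.INTER_CUBIC))
```

```text
pos [0.5699 0.1489 0.1204] head 96.86 tilt [-0.0075 -0.0262 -0.9996] F [ 0.58 -0.56 -0.51] w 0.0881 t 8.82
linear [-0.     -0.0013  0.0024] yaw -0.19
```

View pics/w11.png

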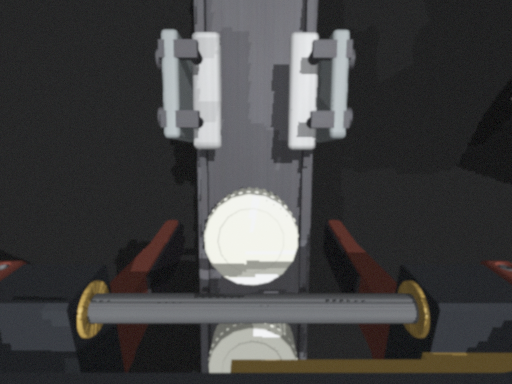

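View pics/s11a.png

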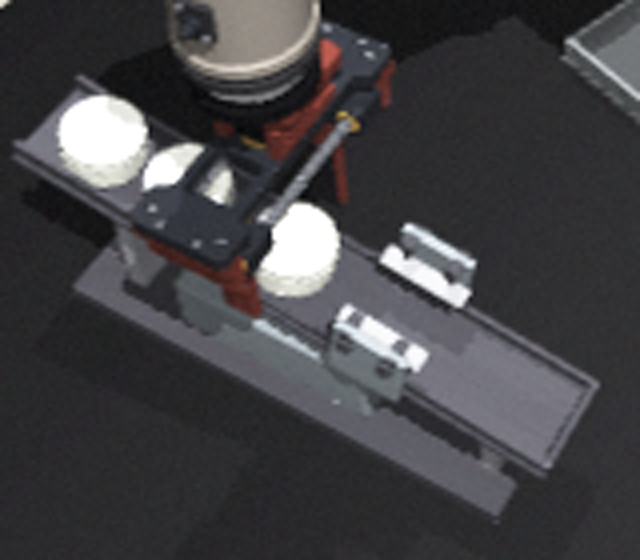

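Request:
carry_out(increments=[{"fingers":0,"linear":[0,-0.001,0.002],"yaw":0},{"fingers":0.3,"linear":[0,-0.001,0.002],"yaw":0},{"fingers":0.6,"linear":[0,-0.001,0.002],"yaw":0},{"fingers":1,"linear":[0,-0.001,0.002],"yaw":0},{"fingers":1,"linear":[0,-0.001,0.002],"yaw":0},{"fingers":1,"linear":[0,-0.001,0.002],"yaw":0},{"fingers":1,"linear":[0,-0.001,0.002],"yaw":0},{"fingers":1,"linear":[0,-0.001,0.002],"yaw":0}])

```text
clock: 9.58
tcp_pos: [0.5691, 0.1488, 0.1188]
eef_rot: [-2.077, -2.342, 0.038]
contact_force: [-0.8, -0.6, 0.9]
width: 0.0537
```

Run:
```python
from h import *
p=np.load('chute3.npy')
t=c2w(p,[.081,-.001,.01])+[0,0,.011];rel(t,97.05)
a=capture('wrist')[:,:,::-1];cv2.imwrite('pics/w12.png',a)
```

```text
pos [0.5691 0.1488 0.1188] head 96.86 tilt [-0.0074 -0.0254 -0.9996] F [-0.83 -0.57  0.86] w 0.0537 t 9.58
linear [-0.0001 -0.0005  0.0008] yaw -0.19
```

View pics/w12.png

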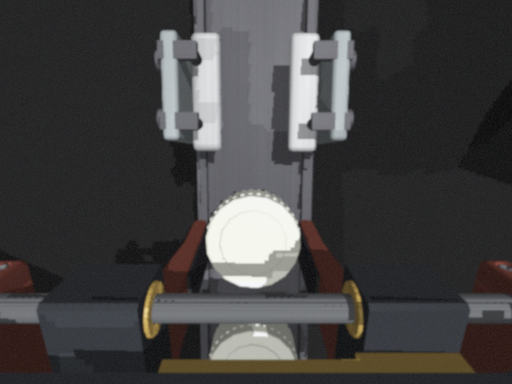

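Gripped at 53.7 mm, so I'll lift.

Request:
carry_out(increments=[{"fingers":1,"linear":[0,-0.0003,-0.01],"yaw":0},{"fingers":1,"linear":[-0.0002,-0.0006,-0.025],"yaw":0},{"fingers":1,"linear":[-0.0004,-0.0013,-0.05],"yaw":0},{"fingers":1,"linear":[-0.0006,-0.002,-0.08],"yaw":0},{"fingers":1,"linear":[-0.0009,-0.003,-0.12],"yaw":0},{"fingers":1,"linear":[-0.001,-0.0035,-0.135],"yaw":0},{"fingers":1,"linear":[-0.001,-0.0035,-0.135],"yaw":0}])

```text
clock: 10.22
tcp_pos: [0.5711, 0.1507, 0.26]
eef_rot: [-2.08, -2.345, 0.026]
contact_force: [0.1, 0.2, -0.3]
width: 0.0537
```

Run:
```python
from h import *
rel([.475,-.23,.25],69)
print(ctrl.get_state()['joint_pos'].round(2))
a=capture('wrist')[:,:,::-1];cv2.imwrite('pics/w13.png',a)
```

```text
pos [0.5711 0.1507 0.26  ] head 96.88 tilt [-0.0058 -0.0168 -0.9998] F [ 0.12  0.15 -0.27] w 0.0537 t 10.22
linear [-0.3664 -0.1407  0.0145] yaw 27.88
[ 0.35  0.49 -0.98  1.67  0.43  1.23  0.96]
```

View pics/w13.png

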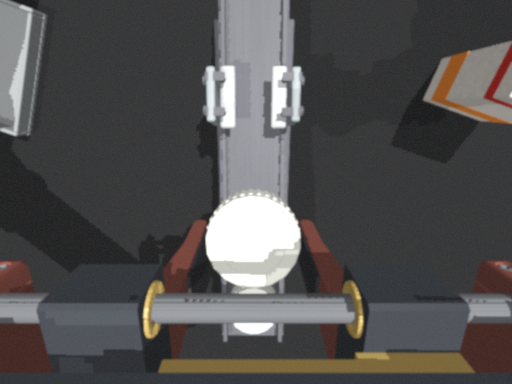

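Request:
carry_out(increments=[{"fingers":1,"linear":[-0.02,-0.008,0],"yaw":2},{"fingers":1,"linear":[-0.052,-0.02,0],"yaw":4},{"fingers":1,"linear":[-0.085,-0.033,0],"yaw":6},{"fingers":1,"linear":[-0.118,-0.045,0],"yaw":8},{"fingers":1,"linear":[-0.15,-0.058,0],"yaw":10},{"fingers":1,"linear":[-0.183,-0.07,0],"yaw":12},{"fingers":1,"linear":[-0.216,-0.083,0],"yaw":14},{"fingers":1,"linear":[-0.25,-0.096,0],"yaw":16}])

```text
clock: 10.93
tcp_pos: [0.5032, -0.1114, 0.2601]
eef_rot: [-2.387, -2.031, 0.034]
contact_force: [0.5, -0.5, -0.1]
width: 0.0535
```

Run:
```python
from h import *
rel([.475,-.23,.24],79)
```

```text
pos [ 0.5032 -0.1114  0.2601] head 80.79 tilt [-0.0123 -0.0191 -0.9997] F [ 0.52 -0.47 -0.13] w 0.0535 t 10.93
linear [-0.1213 -0.0084  0.0218] yaw 1.79
```

Request:
carry_out(increments=[{"fingers":1,"linear":[-0.03,-0.002,0.004],"yaw":0.5},{"fingers":1,"linear":[-0.06,-0.004,0.01],"yaw":1},{"fingers":1,"linear":[-0.09,-0.006,0.016],"yaw":1.8},{"fingers":1,"linear":[-0.112,-0.0075,0.02],"yaw":1.8},{"fingers":1,"linear":[-0.1213,-0.0084,0.0218],"yaw":1.8},{"fingers":1,"linear":[-0.1213,-0.0084,0.0218],"yaw":1.8},{"fingers":1,"linear":[-0.1213,-0.0084,0.0218],"yaw":1.8}])

```text
clock: 11.52
tcp_pos: [0.475, -0.2289, 0.2397]
eef_rot: [-2.418, -1.994, 0.034]
contact_force: [-0.3, 0.4, -0.5]
width: 0.0533
```

Run:
```python
from h import *
rel([.475,-.23,.05],79)
a=capture('wrist')[:,:,::-1];cv2.imwrite('pics/w14.png',a)
s=ctrl.get_state();K,W=wristcam(s['tcp_pos'],s['eef_rot'])
h=.026
P=np.array([[.08,.09],[.08,-.09],[-.08,-.09],[-.08,.09]])
a_=np.radians(-11);R=np.array([[np.cos(a_),-np.sin(a_)],[np.sin(a_),np.cos(a_)]])
print(wproj(K,W,np.c_[P@R.T+[.475,-.23],np.full(4,h)]).round(0).tolist())
```

```text
pos [ 0.475  -0.2289  0.2397] head 79.02 tilt [-0.0117 -0.0195 -0.9997] F [-0.25  0.39 -0.54] w 0.0533 t 11.52
linear [0.0011 0.0039 0.1897] yaw 0.02
[[319.0, 225.0], [188.0, 224.0], [181.0, 103.0], [328.0, 104.0]]
```

View pics/w14.png

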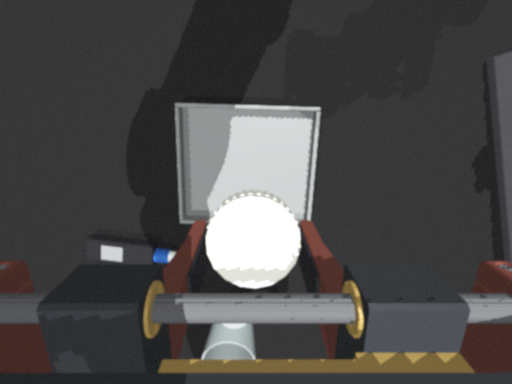

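The tray's top corners are at (177,104), (320,108), (311,222) and (182,222), about 6 px left of the prediction. I'll shift the target to y = -0.235 and lower.

Run:
```python
from h import *
rel([.475,-.235,.034],79)
```

```text
pos [ 0.4755 -0.2281  0.2401] head 79.11 tilt [-0.0118 -0.0187 -0.9998] F [-0.06  0.33 -0.01] w 0.0536 t 11.57
linear [-0.0044  0.0047  0.2061] yaw 0.11
```

Request:
carry_out(increments=[{"fingers":1,"linear":[-0.002,0.001,0.025],"yaw":0},{"fingers":1,"linear":[-0.004,0.002,0.06],"yaw":0},{"fingers":1,"linear":[-0.0044,0.003,0.095],"yaw":0},{"fingers":1,"linear":[-0.0044,0.004,0.13],"yaw":0},{"fingers":1,"linear":[-0.0044,0.0045,0.16],"yaw":0},{"fingers":1,"linear":[-0.0044,0.0047,0.18],"yaw":0},{"fingers":1,"linear":[-0.0044,0.0047,0.19],"yaw":0},{"fingers":1,"linear":[-0.0044,0.0047,0.192],"yaw":0}])

```text
clock: 12.23
tcp_pos: [0.4751, -0.2327, 0.0468]
eef_rot: [-2.412, -1.998, 0.033]
contact_force: [0.3, 0.2, 0.1]
width: 0.0536
```

Run:
```python
from h import *
rel([.475,-.235,.034],79)
a=capture('side')[:,:,::-1][120:240,260:400];cv2.imwrite('pics/s15.png',cv2.resize(a,None,fx=4.5,fy=4.5,interpolation=cv2.INTER_CUBIC))
cv2.imwrite('pics/w15.png',capture('wrist')[:,:,::-1])
```

```text
pos [ 0.4751 -0.2327  0.0468] head 79.27 tilt [-0.0102 -0.021  -0.9997] F [0.26 0.24 0.11] w 0.0536 t 12.23
linear [-0.0022  0.0006  0.0129] yaw 0.27
```

View pics/s15.png

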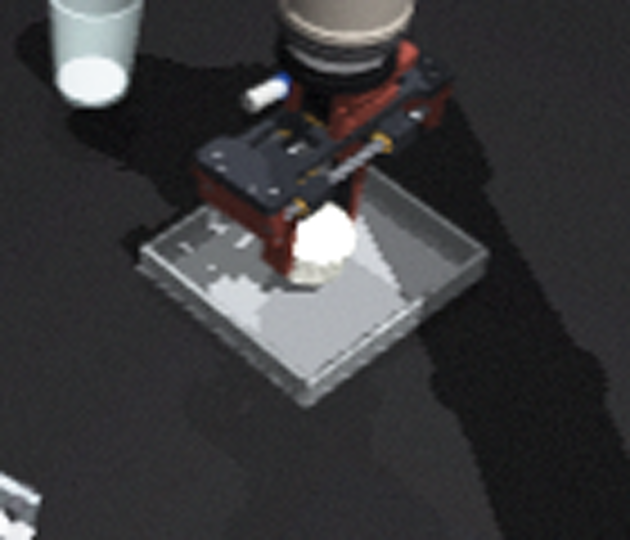

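View pics/w15.png

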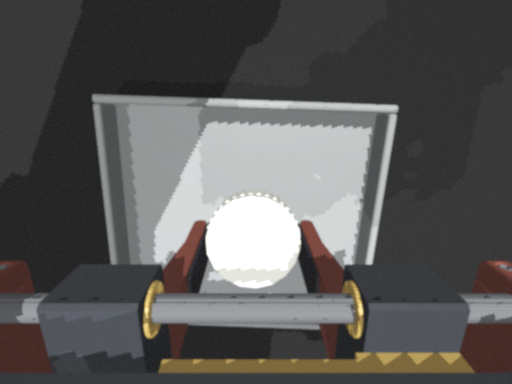

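Request:
carry_out(increments=[{"fingers":1,"linear":[0,0,0.004],"yaw":0},{"fingers":1,"linear":[-0.001,0,0.007],"yaw":0},{"fingers":1,"linear":[-0.002,0,0.01],"yaw":0},{"fingers":1,"linear":[-0.002,0,0.013],"yaw":0},{"fingers":1,"linear":[-0.002,0,0.013],"yaw":0},{"fingers":1,"linear":[-0.002,0,0.013],"yaw":0}])

```text
clock: 12.83
tcp_pos: [0.4756, -0.236, 0.0358]
eef_rot: [-2.416, -1.998, 0.032]
contact_force: [-0.2, -0.5, -0.8]
width: 0.0532
```

Request:
carry_out(increments=[{"fingers":1,"linear":[0,0,0.001],"yaw":0},{"fingers":1,"linear":[0,0,0.002],"yaw":0},{"fingers":1,"linear":[0,0,0.003],"yaw":0},{"fingers":1,"linear":[0,0,0.004],"yaw":0},{"fingers":1,"linear":[0,0,0.004],"yaw":0}])

```text
clock: 13.25
tcp_pos: [0.4753, -0.2359, 0.0316]
eef_rot: [-2.415, -1.998, 0.032]
contact_force: [0.1, -0.0, -0.1]
width: 0.0538
```

Request:
carry_out(increments=[{"fingers":1,"linear":[0,0,0.001],"yaw":0},{"fingers":1,"linear":[0,0,0.002],"yaw":0},{"fingers":1,"linear":[0,0,0.003],"yaw":0},{"fingers":1,"linear":[0,0,0.003],"yaw":0}])

```text
clock: 13.58
tcp_pos: [0.4763, -0.2361, 0.0294]
eef_rot: [-2.416, -1.999, 0.031]
contact_force: [0.3, 0.6, 7.1]
width: 0.0536
```

Contact: 7 N on the floor. Releasing now, gently and then fully.

Request:
carry_out(increments=[{"fingers":0.35,"linear":[0,0,0],"yaw":0},{"fingers":0.2,"linear":[0,0,0],"yaw":0},{"fingers":0,"linear":[0,0,0],"yaw":0},{"fingers":0,"linear":[0,0,0],"yaw":0},{"fingers":0,"linear":[0,0,0],"yaw":0},{"fingers":0,"linear":[0,0,0],"yaw":0}])

```text
clock: 14.08
tcp_pos: [0.4761, -0.236, 0.0292]
eef_rot: [-2.416, -1.999, 0.031]
contact_force: [-0.0, -0.3, -0.3]
width: 0.086
```

Request:
carry_out(increments=[{"fingers":0,"linear":[0,0,-0.01],"yaw":0},{"fingers":0,"linear":[0,0,-0.03],"yaw":0},{"fingers":0,"linear":[0,0,-0.06],"yaw":0},{"fingers":0,"linear":[0,0,-0.1],"yaw":0},{"fingers":0,"linear":[0,0,-0.14],"yaw":0},{"fingers":0,"linear":[0,0,-0.17],"yaw":0},{"fingers":0,"linear":[0,0,-0.17],"yaw":0},{"fingers":0,"linear":[0,0,-0.17],"yaw":0}])

```text
clock: 14.75
tcp_pos: [0.4804, -0.235, 0.2015]
eef_rot: [-2.42, -2.001, 0.029]
contact_force: [0.3, -0.7, -0.5]
width: 0.0879
```

Run:
```python
from h import *
rel([.475,-.235,.2],79)
cv2.imwrite('pics/w16.png',capture('wrist')[:,:,::-1]);cv2.imwrite('pics/side16.png',capture('side')[:,:,::-1]);cv2.imwrite('pics/scene16.png',capture('scene')[:,:,::-1])
```

```text
pos [ 0.4804 -0.235   0.2015] head 79.19 tilt [-0.0134 -0.0131 -0.9998] F [ 0.28 -0.71 -0.5 ] w 0.0879 t 14.75
linear [-0.001  -0.0052  0.0016] yaw 0.19
```

View pics/w16.png

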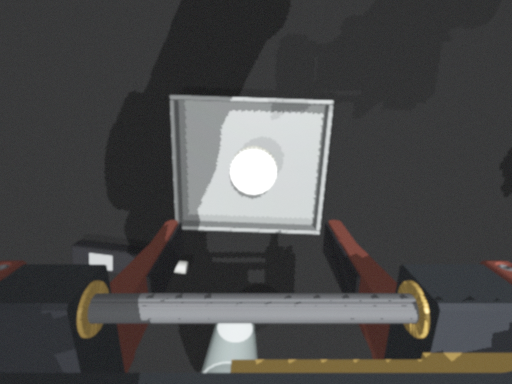

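View pics/side16.png

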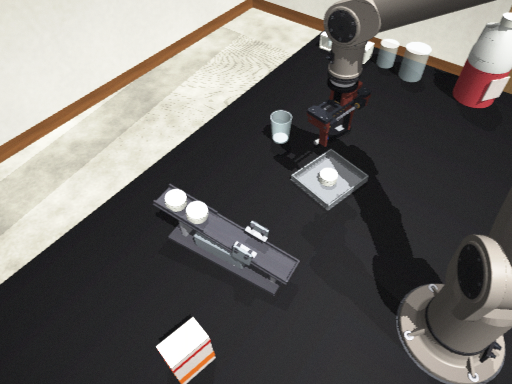

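View pics/scene16.png

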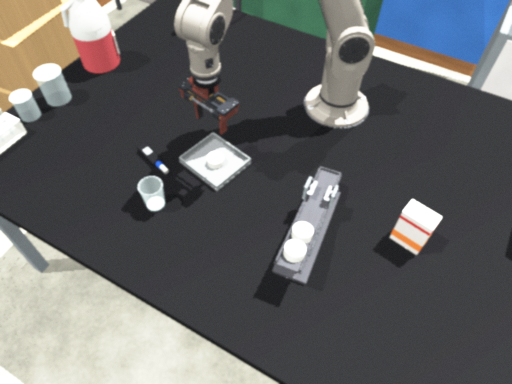

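The cap is in the middle of the tray (wrist view, (253,171)), seen as a round top, and the bystanders look unmoved. I'll do one numeric comparison before handing in.

Run:
```python
from h import *
for n,B in dict(scene=dict(beaker=(135,170,172,215),carton=(388,445,198,255),meter=(138,172,143,176),q=(282,316,219,265)),side=dict(carton=(155,218,315,384),beaker=(268,296,108,146),q=(162,210,186,226))).items():
    a=cv2.imread(f'pics/{n}0.png',0);b=cv2.imread(f'pics/{n}16.png',0)
    for k,(x0,x1,y0,y1) in B.items():
        s=cv2.phaseCorrelate(a[y0:y1,x0:x1].astype(float),b[y0:y1,x0:x1].astype(float));print(n,k,np.round(s[0],2))
for n,(x0,x1,y0,y1) in dict(scene=(190,245,140,185),side=(312,345,162,192)).items():
    g=cv2.imread(f'pics/{n}16.png')
    cv2.imwrite(f'pics/{n}16c.png',cv2.resize(g[y0:y1,x0:x1],None,fx=9,fy=9,interpolation=cv2.INTER_CUBIC))
```

```text
scene beaker [0.15 0.48]
scene carton [-0.03 -0.03]
scene meter [0.01 0.17]
scene q [ 0.   -0.03]
side carton [0.04 0.02]
side beaker [-0.   -0.03]
side q [0.02 0.  ]
```

View pics/side16c.png

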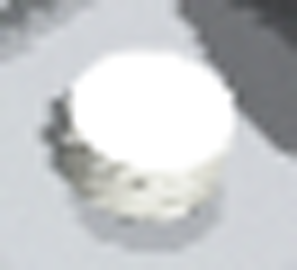

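The cap lies flat with its top up, and the other objects have not moved, so I'm handing the job in.

```bash
python3 -c "
from bench import workorder
print(workorder.job_done())"
```

```text
the job is handed in; nothing more can be done
None
```

I pushed the jammed cap up the chute with closed fingers through the slot until it lay clear of the rails, at about chute x = 80 mm. I then gripped it by its sides, lifted it out, and set it down near the middle of the tray. The job was handed in at about 15 s of the 58 s allowed.

- **Last checks:** The pictures show the cap flat and top up on the tray floor. The gripper is open, about 0.2 m above the bench, and touches nothing. The beaker, carton, meter and both waiting caps shifted less than 0.5 px against the first pictures. I judged flatness by eye from the side and wrist views, not by a measured angle.
- **What went less smoothly:** The first push pressed the cap against the floor, with about 30 N along the chute and 24 N upward on the fingers. Backing off and raising the fingertips alone did not help. Commanding a steeper upward path did, and the cap came free with about 3 N.
- **Disagreements:** The scene/side and wrist estimates of the chute's position differed by about 4 mm, and the tray's by about 7 mm. I corrected both from closer wrist views. The pushing also left a tool tilt of about 0.02 to 0.03 rad, which did no harm.

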